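Load two hand-thrown pots under the kiln shelf they clear

ROBOT

A 6-joint arm with a two-finger parallel gripper is mounted at the origin on the work surface. World frame = base frame: x ahead of the robot, y to its left, z up, the work surface at z = 0. Lengths are in m, angles in degrees, forces in N, time in s.
With the tool pointing down it reaches from about 0.375 to 0.975 m from the base axis. Payload 3.8 kg.
Tool frame: the origin (TCP) lies at the very end of the fingers, on their centre line; the grasp point (between the pads) lies 19 mm behind it; z points along the fingers, y is the line along which they close (so a half turn about z gives the same grasp; the last joint's range is limited). The gripper opens to 88 mm and grips with 3 to 60 N. Pads are 18 mm wide; open, the fingers measure 123 mm over their backs; the gripper's body (75 mm by 187 mm) begins 45 mm behind the grasp point.
Start: joints at [-76.14, 15.12, 91.902, -0, 72.978, -2.114], TCP at [0.186, -0.649, 0.239] pointing down, gripper open.
Joint ranges: [-150.88, 150.88], [-54.13, 125.18], [17.81, 147.31], [-75.09, 255.09], [0, 152.58], [-146.25, 146.25]. Speed limits (degrees/s): [147.25, 147.25, 180, 180, 180, 180].

INTERFACE

Orientations are given as a 3x3 rotation matrix whose columns are the frame's x, y, z axes.
In Python, from rig import robot gives the robot as it stands. The module is installed in compiled form; this text tells all that it offers.
- The arm moves only by the shell command python3 -m creep 'ROWS' [FORCE]. ROWS is JSON, one flat list of numbers, 5 for each row, row after row: the closure, from 0 (fully open) to 1 (shut), then the shift along the tool's x, y, z in cm, then the turn about the tool's z in rad. In form: [gripper, x, y, z, turn, gripper, x, y, z, turn, ...]. A call has 1 to 8 rows; each row shifts and turns the commanded pose from where the row before left it, along the tool's axes as they then stand; what a row does not reach is not made up. A row lasts 1/8 s, in which the tool goes at most 62.5 mm and 10.7 degrees, less where a joint would pass 70% of its speed; a pose out of reach is approached as far as the arm can. A call is refused whole if a number of a shift passes 6.25 or a number of a turn 0.188, either way. A call with a gripper value outside its range is refused whole. The fingers move at their own pace and stop on an object; FORCE is the grip in N (left out, the last holds). Time passes only in rows, so rows that do not move let the fingers close. It gives the time, the measured TCP pose, the force, the opening and the grip force at its end, in the units of the state.
- robot.sense(): the state, without advancing time (a new reading comes with each control period).
- robot.grab_frame(name): name is "scene" or "top"; returns a dict with "color" (480x640x3 uint8, blue, green, red), "vfov" (degrees; the focal length in pixels is half the picture's height over the tangent of half this angle, whatever the lens; pixels are square), "cx", "cy" (the principal point, pixels), "xyz" and "orientation" of the camera in the world. Camera axes: x right, y up, looking along -z (the intrinsics and any distortion apply to the point x, -y, -z); pixel columns grow to the right and rows downward; lengths in m; the calibration is good to about 2 mm. A picture is of the moment at which its call begins. There is no depth.
- robot.close_job(): hands the job in; it is judged then, once.
The state is a dict: "t": time; "qpos": joint angles; "qvel": joint speeds; "tau": joint torques, N m; "eef_pos": TCP position; "tool_rot": TCP orientation; "contact_force": force on the tool from outside, world axes, zero at the start; "ft_torque": the same for the moment, N m; "finger_gap": opening from 0.0 (shut) to 1.0 (fully open); "grip_force": force on a finger pad.
Only numpy, scipy, OpenCV 4.12 (cv2) and the standard library are available. Lean on these libraries where they do the work, as an engineer would, in place of code of your own. Each camera call takes 0.05 s, during which the arm holds its last target. There are 200 camera calls.

TASK

Load the two upturned clay pots into the kiln stack: a pot that clears the low shelf goes under the low one, and only a pot too tall for it goes under the high one (both may belong under the same shelf). They are hand-thrown and differ by a few millimetres, too little to judge by eye: the loose 60 mm kiln post, as tall as the posts of the low shelf, is there to feel them against. Slide each in from the front until its whole flat top is under the shelf, standing upright on the slab; never tip a pot or force it against a shelf, and leave everything else where it is.

Things in the scene. Friction and masses are not known exactly. Their poses are not given: they have to be found in the camera images.
- hearth: fixed cream kiln slab on the table, 380 mm (x) by 540 mm (y) by 16 mm thick; pots, posts and shelves stand on its top. Origin: centre of its underside; x points away from the robot (with some yaw), z up. The shelves are centred at x = +100, y = +108 and -108 mm; the pots start at x = -150 to -105 mm, one at each side
- shelf_low: fixed kiln shelf, 140 (x) by 210 (y) by 10 mm, underside 60 mm and top 70 mm above the hearth's top; left or right varies. Four 22 mm square posts at x +-57, y +-92 mm, else open all round. Origin: on the hearth's top under its middle, axes as the hearth's; front edge (robot's side) at x = -70 mm. Small cones stand along the back of its top, up to 125 mm above the hearth's top
- shelf_high: fixed kiln shelf, 140 (x) by 210 (y) by 10 mm, underside 72 mm and top 82 mm above the hearth's top; left or right varies. Four 22 mm square posts at x +-57, y +-92 mm, else open all round. Origin: on the hearth's top under its middle, axes as the hearth's; front edge (robot's side) at x = -70 mm. A small bowl and tile lie at the back of its top, up to 110 mm above the hearth's top
- pot_a: upturned dry-clay pot on the front of the hearth. Rim band 66 mm across, 26 mm high; above it the wall tapers from 56 to 44 mm across at the flat closed top (dark mark, no hole). Total height 55 to 64 mm, drawn anew for each pot at each start, not shown by its pose. Round (yaw is meaningless), rigid, loose, about 220 g. Origin: centre of its underside; z up
- pot_b: upturned dry-clay pot on the front of the hearth. Rim band 66 mm across, 26 mm high; above it the wall tapers from 56 to 44 mm across at the flat closed top (dark mark, no hole). Total height 55 to 64 mm, drawn anew for each pot at each start, not shown by its pose. Round (yaw is meaningless), rigid, loose, about 220 g. Origin: centre of its underside; z up
- gauge_post: loose cream kiln post, 30 mm square and 60 mm tall, the same height as the posts that carry the low shelf; stands upright at one front corner of the hearth slab, 110 g. A pot lower than this post goes under the low shelf. Origin: centre of its underside
- stub_post: another loose cream kiln post, 30 mm square and only 40 mm tall, upright at the other front corner of the hearth slab; not needed, 75 g. Origin: centre of its underside
- brush_mug: white mug, 82 mm across and 95 mm tall, with brushes up to 180 mm high standing in it, on the table to the right of the slab; not needed. Origin: centre of its underside
- paint_tube: green paint tube, 120 by 36 by 30 mm, lying on the table to the left of the slab; not needed. Origin: under its middle
Things that resemble listed ones, but are neither listed nor needed, are in the scene too. Leave any black look-alike of the gauge_post alone.

How it is judged (in metres and radians):
At the end, for the whole second after the job is handed in: Each pot upright (3 degrees) and still on the slab, its centre 20 mm or more inside the front and back edges of its shelf and within 62 mm of its middle sideways: the low shelf if under 60 mm tall, the high one if taller (59 to 61 mm: either) (((x of pot_a in the frame of shelf_low between -0.05 and 0.05 m and y of pot_a in the frame of shelf_low between -0.062 and 0.062 m and z of pot_a_wall_c0 in the frame of pot_a below 0.056 m) or (x of pot_a in the frame of shelf_high between -0.05 and 0.05 m and y of pot_a in the frame of shelf_high between -0.062 and 0.062 m and z of pot_a_wall_c0 in the frame of pot_a above 0.054 m)) and angle between each of pot_a, pot_b's own z axis and vertical below 0.06 rad and z of each of pot_a, pot_b in the frame of hearth below 0.019 m and linear speed of each of pot_a, pot_b below 0.01 m/s and ((x of pot_b in the frame of shelf_low between -0.05 and 0.05 m and y of pot_b in the frame of shelf_low between -0.062 and 0.062 m and z of pot_b_wall_c0 in the frame of pot_b below 0.056 m) or (x of pot_b in the frame of shelf_high between -0.05 and 0.05 m and y of pot_b in the frame of shelf_high between -0.062 and 0.062 m and z of pot_b_wall_c0 in the frame of pot_b above 0.054 m))); the robot touches nothing.
It fails at once if a pot is tipped over (leaning more than about 30 degrees) (angle between any of pot_a, pot_b's own z axis and vertical above 0.52 rad).
It fails at once if a pot is forced against a shelf or its posts with more than 30 N (contact force between any of pot_a, pot_b and shelf_low above 30 N or contact force between any of pot_a, pot_b and shelf_high above 30 N).
It fails at once if a loose kiln post, the mug or the paint tube is shifted by more than 30 mm (distance of any of gauge_post, stub_post, brush_mug, paint_tube from where it was at the start of the episode above 0.03 m).
It also fails if it takes over 72 s, if anything falls off the work surface, if the arm or the gripper's body presses on something with over 40 N, if the wrist force passes 120 N, or if a joint passes its speed limit or range.

## Working session

There is one attempt and no reset: what is moved stays moved. The work goes in short steps, Python scripts to look and compute and a shell command to move; the robot and the scene stay as the last step left them, time stands still between calls to the robot, and variables do not carry over. Pictures are saved under pics/ and viewed, at most 10 in all, crops included, and the job is handed in when it is done.

```bash
mkdir -p pics; python3 - <<'E'
from rig import robot
import cv2
for n in("scene","top"):
    f=robot.grab_frame(n); cv2.imwrite(f"pics/{n}0.png",f["color"])
    print(n,{k:v for k,v in f.items() if k!="color"})
s=robot.sense();print(s["t"],s["eef_pos"],s["tool_rot"],s["contact_force"])
E
```

```text
scene {'vfov': 56.878926438686946, 'cx': 323.66639374073003, 'cy': 230.4711388895841, 'xyz': array([ 0.85683139, -0.47730864,  0.96033173]), 'orientation': array([[ 0.81887505, -0.48886302,  0.30076003],
       [ 0.57396742,  0.69539446, -0.43242103],
       [ 0.0022478 ,  0.52672525,  0.85003262]])}
top {'vfov': 57.13762139705129, 'cx': 313.19265902010216, 'cy': 242.39310610866056, 'xyz': array([ 0.450069  , -0.01880407,  1.17375259]), 'orientation': array([[ 0.00113121,  0.99721343, -0.0745929 ],
       [-0.99999733,  0.00127829,  0.00192394],
       [ 0.00201393,  0.07459053,  0.99721221]])}
0.1 [ 0.18560662 -0.64828374  0.23749352] [[ 9.61393208e-01  2.75177921e-01 -4.59176441e-04]
 [ 2.75178280e-01 -9.61391083e-01  2.02493527e-03]
 [ 1.15769342e-04 -2.07311440e-03 -9.99997844e-01]] [ 0.38093298 -0.20718937  0.65197709]
```

View pics/scene0.png

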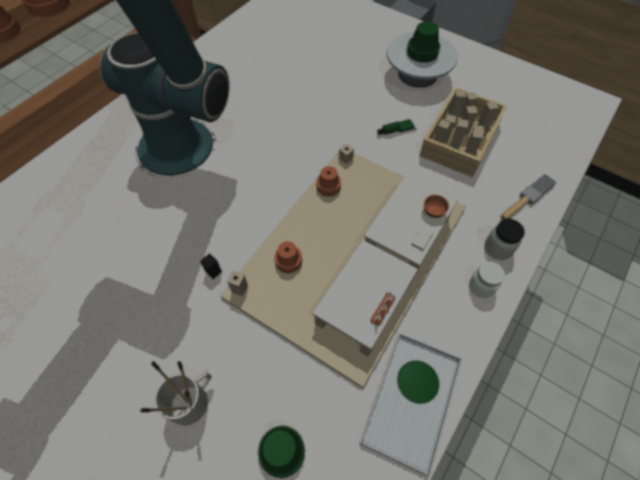

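View pics/top0.png

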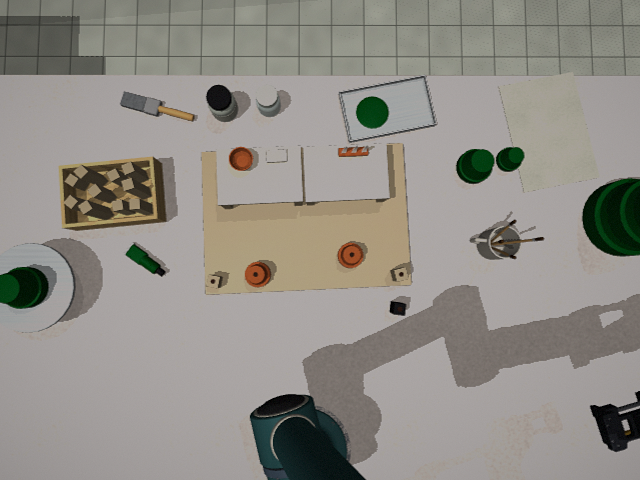

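The top view shows the low shelf (cones) on the right and the high shelf (bowl and tile) on the left. The pots are at about (258,273) and (350,255), with corner posts at (215,281) and (400,273). I'll enlarge it.

```bash
python3 - <<'E'
import cv2
a=cv2.imread("pics/top0.png")[140:300,195:415]; cv2.imwrite("pics/c1.png",cv2.resize(a,None,fx=3.6,fy=3.6,interpolation=cv2.INTER_CUBIC))
a=cv2.imread("pics/scene0.png")[135:385,195:475]; cv2.imwrite("pics/c2.png",cv2.resize(a,None,fx=2.4,fy=2.4,interpolation=cv2.INTER_CUBIC))
E
```

```text
(no output)
```

View pics/c1.png

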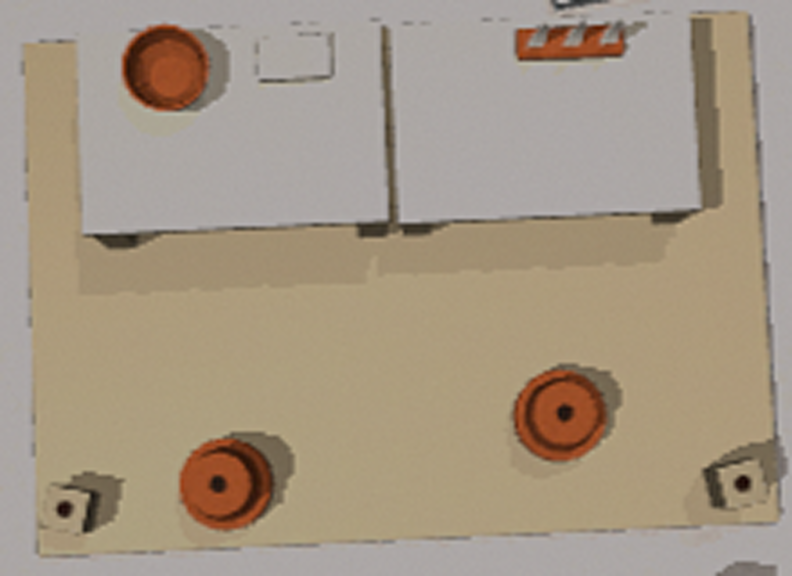

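View pics/c2.png

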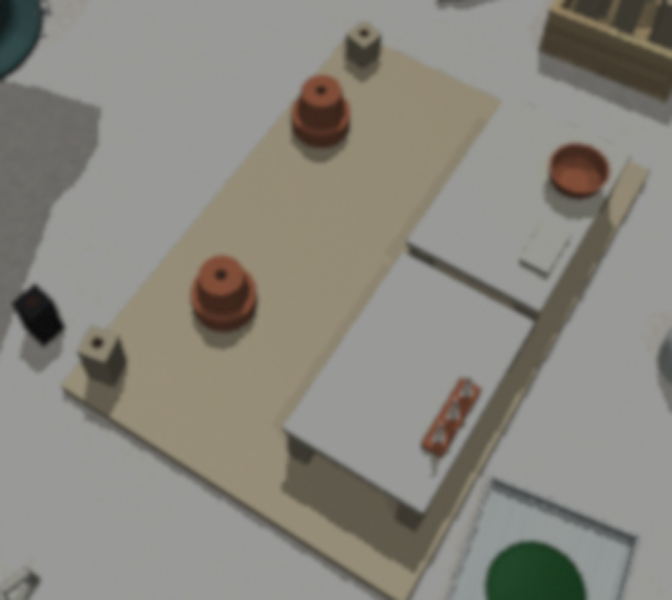

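Right-hand corner post is the tall one (gauge, crop c1 (743,483)); the left one is the stub. Now I'll turn pixels into positions.

```bash
cat > h.py <<'E'
import numpy as np
from scipy.optimize import least_squares
class C: pass
def mk(vf,cx,cy,xyz,R):
    c=C();c.f=240/np.tan(np.radians(vf)/2);c.c=np.array([cx,cy]);c.o=np.array(xyz);c.R=np.array(R);return c
top=mk(57.13762139705129,313.19265902,242.393106,[0.450069,-0.01880407,1.17375259],[[0.00113121,0.99721343,-0.0745929],[-0.99999733,0.00127829,0.00192394],[0.00201393,0.07459053,0.99721221]])
sc=mk(56.878926438686946,323.666393,230.471139,[0.85683139,-0.47730864,0.96033173],[[0.81887505,-0.48886302,0.30076003],[0.57396742,0.69539446,-0.43242103],[0.0022478,0.52672525,0.85003262]])
def ray(c,u): d=(np.array(u)-c.c)/c.f; return c.R@np.array([d[0],-d[1],-1])
def atz(c,u,z): r=ray(c,u); return c.o+r*(z-c.o[2])/r[2]
def proj(c,p): q=c.R.T@(np.array(p)-c.o); return c.c+c.f*np.array([q[0],-q[1]])/-q[2]
T=lambda u:(u[0]/3.6+195,u[1]/3.6+140)
S=lambda u:(u[0]/2.4+195,u[1]/2.4+135)
def tri(a,b):
    r1,r2=ray(top,a),ray(sc,b);s=np.linalg.lstsq(np.c_[r1,-r2],sc.o-top.o,rcond=None)[0]
    p,q=top.o+s[0]*r1,sc.o+s[1]*r2; return (p+q)/2,np.linalg.norm(p-q)
E
python3 - <<'E'
from h import *
np.set_printoptions(precision=4,suppress=True)
for n,u in dict(FL=(39,553),FR=(777,520),BR=(748,12),BL=(23,43)).items(): print(n,atz(top,T(u),.016))
for n,u in dict(lowL=(397,229),lowR=(701,208)).items(): print(n,atz(top,T(u),.086))
for n,u in dict(hiL=(82,234),hiR=(387,223)).items(): print(n,atz(top,T(u),.098))
print("sc FR",atz(sc,S((65,385)),.016),"sc lowL,R",atz(sc,S((408,258)),.086),atz(sc,S((285,430)),.086))
for n,a,b,z in (("potL",(217,484),(321,90),.076),("potR",(565,412),(221,274),.076),("gauge",(743,483),(97,342),.076),("stub",(64,509),(363,33),.056)):
    print(n,atz(top,T(a),z),atz(sc,S(b),z),tri(T(a),S(b)))
E
```

```text
FL [0.4023 0.259  0.016 ]
FR [ 0.4267 -0.2766  0.016 ]
BR [ 0.8032 -0.2608  0.016 ]
BL [0.7788 0.2782 0.016 ]
lowL [ 0.6283 -0.0011  0.086 ]
lowR [ 0.6433 -0.2117  0.086 ]
hiL [0.6226 0.2141 0.098 ]
hiR [0.6305 0.0056 0.098 ]
sc FR [ 0.4326 -0.2748  0.016 ] sc lowL,R [ 0.6432 -0.0047  0.086 ] [ 0.648  -0.2119  0.086 ]
potL [0.4522 0.1228 0.076 ] [0.4546 0.1227 0.076 ] (array([0.4529, 0.1237, 0.0737]), np.float64(0.0017531338040453592))
potR [ 0.5022 -0.1176  0.076 ] [ 0.5044 -0.1168  0.076 ] (array([ 0.503 , -0.117 ,  0.0747]), np.float64(0.0021526022437886737))
gauge [ 0.4533 -0.2402  0.076 ] [ 0.4549 -0.2389  0.076 ] (array([ 0.454 , -0.2395,  0.0757]), np.float64(0.0020176958223987276))
stub [0.4346 0.2325 0.056 ] [0.4374 0.2314 0.056 ] (array([0.4351, 0.2338, 0.0522]), np.float64(0.0014187134889077665))
```

```bash
python3 -m creep '[1,0,0,0,0.117, 1,0,0,0,0.116]' 20; python3 -m creep '[1,3.58,-4.95,0,0, 1,3.58,-4.95,0,0, 1,3.58,-4.95,0,0, 1,3.58,-4.95,0,0, 1,3.58,-4.95,0,0, 1,3.58,-4.95,0,0, 1,3.58,-4.95,0,0, 1,3.58,-4.95,0,0]'; python3 -m creep '[1,0,0,4,0,1,0,0,4,0,1,0,0,4,0,1,0,0,2,0,1,0,0,0,0]'
```

```text
t: 0.35
eef_pos: [0.1857, -0.6485, 0.2379]
tool_rot: [[0.999, 0.042, -0.0], [0.042, -0.999, 0.001], [-0.0, -0.001, -1.0]]
contact_force: [0.3, 0.6, 0.1]
finger_gap: 0.797
grip_force: 0.0
t: 1.35
eef_pos: [0.4543, -0.2383, 0.2384]
tool_rot: [[0.999, 0.046, -0.0], [0.046, -0.999, 0.0], [-0.0, -0.0, -1.0]]
contact_force: [-0.1, 0.1, 0.2]
finger_gap: 0.01
grip_force: 0.0
t: 1.98
eef_pos: [0.4518, -0.239, 0.0963]
tool_rot: [[0.999, 0.046, -0.005], [0.046, -0.999, 0.003], [-0.005, -0.003, -1.0]]
contact_force: [0.1, 0.0, -0.3]
finger_gap: 0.003
grip_force: 0.0
```

```bash
python3 -m creep '[1,0,0,1.2,0,1,0,0,0.4,0,1,0,0,0,0]'|sed -n '2p;4p'; for i in 1 2; do python3 -m creep '[1,0,0,0.1,0]'|sed -n '2p;4p'; done
```

```text
eef_pos: [0.4538, -0.2404, 0.0829]
contact_force: [0.3, -0.5, 0.8]
eef_pos: [0.4542, -0.2405, 0.0823]
contact_force: [-0.2, 0.5, 0.2]
eef_pos: [0.4541, -0.2404, 0.0812]
contact_force: [-0.5, -0.2, -0.5]
```

```bash
python3 -m creep '[1,0,0,0.1,0,1,0,0,0.1,0]'|sed -n '2p;4p';python3 -m creep '[1,0,0,0.1,0]'|sed -n '2p;4p';python3 -m creep '[1,0,0,0.1,0]'|sed -n '2p;4p'; python3 -m creep '[1,0,0,0.1,0]'|sed -n '2p;4p'
```

```text
eef_pos: [0.4537, -0.2403, 0.0787]
contact_force: [0.3, 0.3, -0.3]
eef_pos: [0.4537, -0.2402, 0.0776]
contact_force: [-0.1, 0.1, 1.0]
eef_pos: [0.4537, -0.2402, 0.0766]
contact_force: [0.2, 0.8, 0.6]
eef_pos: [0.454, -0.2404, 0.0764]
contact_force: [-2.0, 1.6, 8.6]
```

```bash
python3 -m creep '[1,0,0,0,0,1,0,0,0,0]'|sed -n '2p;4p';python3 -m creep '[1,0,0,0.05,0,1,0,0,0,0]'|sed -n '2p;4p'
```

```text
eef_pos: [0.454, -0.2404, 0.0765]
contact_force: [-1.9, 0.9, 4.5]
eef_pos: [0.4542, -0.2405, 0.0765]
contact_force: [-2.5, -0.1, 7.5]
```

```bash
python3 -m creep '[1,0,0,-2,0,1,1.81,-4.04,0,0,1,1.81,-4.04,0,0,1,1.81,-4.04,0,0,1,0,0,1.2,0,1,0,0,0,0]'|sed -n '2p;4p';for i in 1 2 3 4; do python3 -m creep '[1,0,0,0.1,0]'|sed -n '2p;4p'; done
```

```text
eef_pos: [0.5011, -0.1165, 0.0818]
contact_force: [-0.1, -0.1, -0.5]
eef_pos: [0.5019, -0.1175, 0.0819]
contact_force: [0.9, -0.0, 0.2]
eef_pos: [0.5022, -0.1177, 0.0813]
contact_force: [0.2, 0.6, 0.8]
eef_pos: [0.5024, -0.1174, 0.0804]
contact_force: [-0.8, -0.8, 0.2]
eef_pos: [0.5024, -0.1171, 0.0793]
contact_force: [0.2, -0.4, 0.2]
```

```bash
for i in 1 2 3 4; do python3 -m creep '[1,0,0,0.1,0]'|sed -n '2p;4p'; done
```

```text
eef_pos: [0.5024, -0.1168, 0.0782]
contact_force: [0.3, -0.7, 0.2]
eef_pos: [0.5024, -0.1167, 0.0772]
contact_force: [-0.6, 0.8, 0.6]
eef_pos: [0.5025, -0.1166, 0.0762]
contact_force: [-0.0, -0.1, 0.1]
eef_pos: [0.5025, -0.1167, 0.0759]
contact_force: [-3.2, 0.3, 10.5]
```

```bash
python3 -m creep '[1,0,0,0,0,1,0,0,0,0]'|sed -n '2p;4p';python3 -m creep '[1,0,0,0.05,0,1,0,0,0,0]'|sed -n '2p;4p'; python3 - <<'E'
from rig import robot
s=robot.sense();print(s["eef_pos"],s["qpos"])
E
```

```text
eef_pos: [0.5025, -0.1166, 0.0759]
contact_force: [-2.3, 0.4, 5.7]
eef_pos: [0.5026, -0.1167, 0.0759]
contact_force: [-2.9, 0.3, 8.4]
[ 0.50257524 -0.11665352  0.07591583] [-1.58336265e+01  7.31549304e+00  1.19884933e+02 -4.97277091e-04
  5.28005468e+01  7.15357800e+01]
```

```bash
python3 -m creep '[1,0,0,-2,0,1,-0.98,-6.05,0,0,1,-0.98,-6.05,0,0,1,-0.98,-6.05,0,0,1,-0.98,-6.05,0,0,1,0,0,1,0,1,0,0,0,0]'|sed -n '2p;4p';for i in 1 2 3 4 5; do python3 -m creep '[1,0,0,0.1,0]'|sed -n '2p;4p'; done
```

```text
eef_pos: [0.4513, 0.123, 0.0838]
contact_force: [0.1, -0.5, 0.2]
eef_pos: [0.4525, 0.122, 0.0835]
contact_force: [-0.5, 0.3, -0.3]
eef_pos: [0.4527, 0.1219, 0.0828]
contact_force: [-0.5, -0.4, -0.6]
eef_pos: [0.4526, 0.1223, 0.0818]
contact_force: [-0.3, -0.6, -0.1]
eef_pos: [0.4524, 0.1227, 0.0807]
contact_force: [-0.9, 0.2, 0.0]
eef_pos: [0.4523, 0.1231, 0.0797]
contact_force: [-0.4, -0.5, -0.5]
```

```bash
for i in 1 2 3 4; do python3 -m creep '[1,0,0,0.1,0]'|sed -n '2p;4p'; done
```

```text
eef_pos: [0.4522, 0.1233, 0.0787]
contact_force: [-0.9, -0.2, 0.3]
eef_pos: [0.4523, 0.1234, 0.0779]
contact_force: [-2.3, -0.3, 5.5]
eef_pos: [0.4523, 0.1234, 0.0778]
contact_force: [-4.8, -1.3, 14.4]
eef_pos: [0.4524, 0.1234, 0.0778]
contact_force: [-7.8, -1.7, 21.2]
```

```bash
python3 -m creep '[0.82,0,0,-2.5,0,0.82,-2.9,0,0,0,0.82,-2.9,0,0,0,0.82,0,0,0,0,0.82,0,0,3,0,0.82,0,0,2.7,0,0.82,0,0,0,0,0.82,0,0,0,0]'; python3 -m creep '[0.82,0,0,0,0]'|sed -n '2p;4p'
```

```text
t: 8.98
eef_pos: [0.3955, 0.1209, 0.0444]
tool_rot: [[0.999, 0.046, 0.001], [0.046, -0.999, 0.0], [0.001, -0.0, -1.0]]
contact_force: [-0.5, 0.2, 0.5]
finger_gap: 0.181
grip_force: 0.0
eef_pos: [0.3957, 0.1209, 0.0449]
contact_force: [0.7, -0.4, -0.1]
```

```bash
python3 -m creep '[0.82,0,0,0.55,0,0.82,1,0,0,0,0.82,0.5,0,0,0,0.82,0.5,0,0,0,0.82,0.5,0,0,0,0.82,0.5,0,0,0,0.82,0.5,0,0,0,0.82,0.5,0,0,0]'|sed -n '2p;4p'; python3 -m creep '[0.82,0.6,0,0,0,0.82,0.6,0,0,0,0.82,0.6,0,0,0,0.82,0.6,0,0,0]'|sed -n '2p;4p'; python3 - <<'E'
from rig import robot
import cv2
f=robot.grab_frame("scene"); cv2.imwrite("pics/s1.png",cv2.resize(f["color"][100:400,180:480],None,fx=2,fy=2,interpolation=cv2.INTER_CUBIC))
E
```

```text
eef_pos: [0.4345, 0.1224, 0.0381]
contact_force: [-1.2, 0.6, 1.4]
eef_pos: [0.4586, 0.1235, 0.0382]
contact_force: [-1.5, 0.0, -0.5]
```

View pics/s1.png

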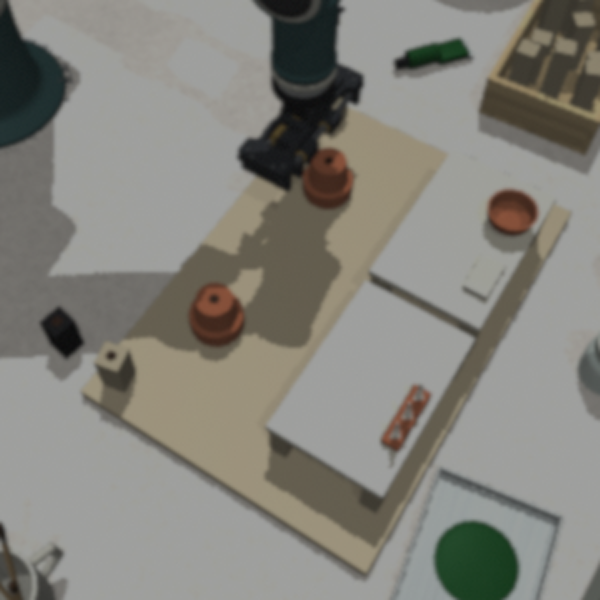

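The picture shows the pot upright ahead of the fingers, its mark at crop (329,160). I'll check its lateral offset.

```bash
python3 - <<'E'
from h import *
p=atz(sc,(180+329/2,100+160/2),.0773); print(p, "rel tool", np.array([[.999,.046],[.046,-.999]])@(p[:2]-[.4586,.1235]))
E
python3 -m creep '[0.82,0.6,0,-0.15,0,0.82,0.8,0,0,0,0.82,0.8,0,0,0,0.82,0.8,0,0,0,0.82,0.8,0,0,0,0.82,0.8,0,0,0,0.82,0.8,0,0,0,0.82,0.8,0,0,0]'|sed -n '2p;4p'
```

```text
[0.50142095 0.1247739  0.0773    ] rel tool [0.04283673 0.00069714]
eef_pos: [0.5206, 0.1264, 0.0397]
contact_force: [-0.8, -0.2, 0.8]
```

```bash
python3 -m creep '[0.82,0.8,0,0,0,0.82,0.8,0,0,0,0.82,0.8,0,0,0,0.82,0.8,0,0,0,0.82,0.8,0,0,0,0.82,0.8,0,0,0,0.82,0.7,0,0,0,0.82,0.5,0,0,0]'|sed -n '2p;4p'; python3 -m creep '[0.82,0.4,0,0,0,0.82,0.4,0,0,0,0.82,0.4,0,0,0,0.82,0.4,0,0,0,0.82,0,0,0,0]'|sed -n '2p;4p'; python3 - <<'E'
from rig import robot
import cv2
f=robot.grab_frame("scene"); cv2.imwrite("pics/s2.png",cv2.resize(f["color"][140:340,230:470],None,fx=3,fy=3,interpolation=cv2.INTER_CUBIC))
E
```

```text
eef_pos: [0.5805, 0.1291, 0.0397]
contact_force: [-1.3, -0.8, 0.5]
eef_pos: [0.5967, 0.1299, 0.0399]
contact_force: [-0.3, 0.4, -0.8]
```

View pics/s2.png

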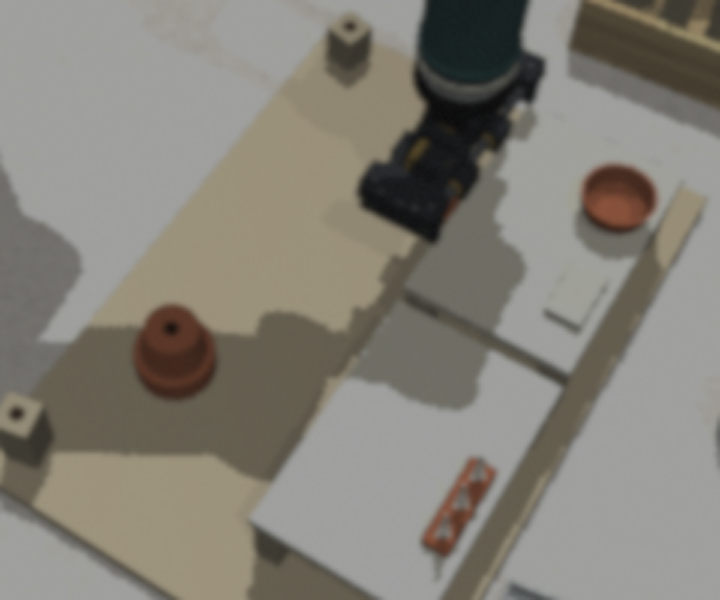

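The pot is going under the high shelf's front edge with the body just above the shelf. I'll advance gently while watching the force.

```bash
python3 -m creep '[0.82,0.4,0,0,0,0.82,0.4,0,0,0,0.82,0.4,0,0,0,0.82,0.3,0,0,0,0.82,0,0,0,0]'|sed -n '2p;4p';for i in 1 2 3 4; do python3 -m creep '[0.82,0.2,0,0,0]'|sed -n '2p;4p';done
```

```text
eef_pos: [0.6116, 0.1306, 0.0398]
contact_force: [-0.2, 0.2, 0.2]
eef_pos: [0.6127, 0.1306, 0.0396]
contact_force: [-3.0, -0.4, 1.7]
eef_pos: [0.6149, 0.1307, 0.0397]
contact_force: [-2.8, 1.1, 0.6]
eef_pos: [0.6152, 0.1307, 0.0396]
contact_force: [-11.7, -0.4, 8.9]
eef_pos: [0.615, 0.1307, 0.0396]
contact_force: [-19.5, -1.8, 15.4]
```

```bash
python3 -m creep '[0.82,-2.5,0,0,0,0.82,-2.9,0,0,0,0.82,0,0,-6,0]'|sed -n '2p;4p'; python3 -m creep '[0.82,-2.57,4.85,0,0,0.82,-2.57,4.85,0,0,0.82,-2.57,4.85,0,0,0.82,-2.57,4.85,0,0,0.82,-2.57,4.85,0,0,0.82,0,0,0,0,0.82,0,0,0,0]'|sed -n '2,4p'; python3 - <<'E'
from rig import robot
import cv2
f=robot.grab_frame("top"); cv2.imwrite("pics/t3.png",cv2.resize(f["color"][140:300,195:415],None,fx=3.6,fy=3.6,interpolation=cv2.INTER_CUBIC))
E
```

```text
eef_pos: [0.557, 0.1271, 0.0933]
contact_force: [0.5, -0.3, -0.3]
eef_pos: [0.4485, -0.1199, 0.1001]
tool_rot: [[0.999, 0.045, 0.002], [0.045, -0.999, -0.0], [0.002, 0.0, -1.0]]
contact_force: [0.8, -0.5, -0.7]
```

View pics/t3.png

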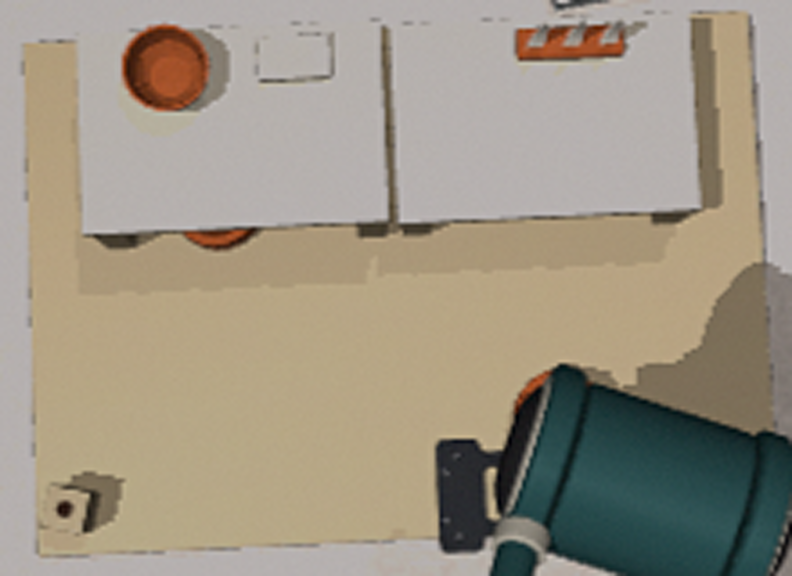

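```bash
python3 - <<'E'
from h import *
print(atz(top,T((220,248)),.042)[0]+.033,atz(top,T((220,248)),.016)[0]+.033, "need >.647")
E
python3 -m creep '[0.82,0,0,3,0,0.82,0,0,2.8,0,0.82,0,0,0.45,0,0.82,0,0,0,0,0.82,0,0,0,0]'|sed -n '2p;4p'; python3 -m creep '[0.82,0.8,0,0,0,0.82,0.5,0,0,0,0.82,0.5,0,0,0,0.82,0.5,0,0,0,0.82,0.6,0,0,0,0.82,0.8,0,0,0,0.82,0.8,0,0,0,0.82,0.8,0,0,0]'|sed -n '2p;4p'
```

```text
0.6545189579327714 0.6584577153481638 need >.647
eef_pos: [0.4491, -0.1196, 0.0384]
contact_force: [1.1, 0.0, 0.4]
eef_pos: [0.5014, -0.1172, 0.0371]
contact_force: [-2.1, -0.4, 0.6]
```

```bash
python3 -m creep '[0.82,0.8,0,0,0,0.82,0.8,0,0,0,0.82,0.8,0,0,0,0.82,0.8,0,0,0,0.82,0.8,0,0,0,0.82,0.8,0,0,0,0.82,0.5,0,0,0,0.82,0,0,0,0]'|sed -n '2p;4p'; for i in 1 2 3 4; do python3 -m creep '[0.82,0.2,0,0,0]'|sed -n '2p;4p';done
```

```text
eef_pos: [0.5545, -0.1148, 0.0373]
contact_force: [0.1, 0.3, -0.5]
eef_pos: [0.5555, -0.1147, 0.0372]
contact_force: [-2.7, 0.3, -0.0]
eef_pos: [0.5573, -0.1146, 0.0372]
contact_force: [-1.5, 0.1, 0.1]
eef_pos: [0.5595, -0.1145, 0.0372]
contact_force: [-1.5, -0.2, 1.1]
eef_pos: [0.5617, -0.1145, 0.0372]
contact_force: [-0.8, -0.1, 0.8]
```

```bash
for i in 1 2 3 4 5 6 7 8; do python3 -m creep '[0.82,0.2,0,0,0]'|sed -n '2p;4p';done
```

```text
eef_pos: [0.5638, -0.1144, 0.0372]
contact_force: [-1.7, 0.3, 0.1]
eef_pos: [0.5658, -0.1143, 0.0372]
contact_force: [-2.1, -0.6, 0.3]
eef_pos: [0.5678, -0.1142, 0.0372]
contact_force: [-1.3, -0.2, 0.3]
eef_pos: [0.5698, -0.1141, 0.0372]
contact_force: [-1.1, 0.0, 0.9]
eef_pos: [0.5718, -0.114, 0.0372]
contact_force: [-1.7, 0.7, 0.2]
eef_pos: [0.5738, -0.1139, 0.0372]
contact_force: [-1.0, 0.3, 1.6]
eef_pos: [0.5758, -0.1138, 0.0372]
contact_force: [-1.3, 0.2, 0.5]
eef_pos: [0.5778, -0.1137, 0.0372]
contact_force: [-1.7, -0.2, 1.2]
```

```bash
for i in 1 2 3 4; do python3 -m creep '[0.82,0.2,0,0,0]'|sed -n '2p;4p';done; python3 -m creep '[0.82,0.3,0,0,0,0.82,0.3,0,0,0,0.82,0.3,0,0,0]'|sed -n '2p;4p';  python3 -m creep '[0.82,0.3,0,0,0,0.82,0.3,0,0,0,0.82,0.3,0,0,0]'|sed -n '2p;4p'; python3 -m creep '[0.82,0.3,0,0,0,0.82,0.3,0,0,0,0.82,0.2,0,0,0]'|sed -n '2p;4p'
```

```text
eef_pos: [0.5798, -0.1136, 0.0372]
contact_force: [-1.5, -0.4, 0.5]
eef_pos: [0.5818, -0.1135, 0.0372]
contact_force: [-1.2, 0.0, 1.3]
eef_pos: [0.5838, -0.1134, 0.0372]
contact_force: [-2.3, 0.7, 1.3]
eef_pos: [0.5858, -0.1133, 0.0372]
contact_force: [-2.8, -0.2, 0.9]
eef_pos: [0.5949, -0.1129, 0.0372]
contact_force: [-1.5, -0.8, 0.6]
eef_pos: [0.6039, -0.1125, 0.0372]
contact_force: [-1.6, 0.8, 1.9]
eef_pos: [0.6119, -0.1122, 0.0372]
contact_force: [-1.8, -0.2, 1.1]
```

```bash
python3 -m creep '[0.82,0.3,0,0,0,0.82,0.3,0,0,0,0.82,0.3,0,0,0]'|sed -n '2p;4p'; for i in 1 2 3 4; do python3 -m creep '[0.82,0.15,0,0,0]'|sed -n '2p;4p';done
```

```text
eef_pos: [0.6208, -0.1118, 0.0372]
contact_force: [-1.9, -0.7, 1.0]
eef_pos: [0.6224, -0.1117, 0.0372]
contact_force: [-1.9, -0.1, 1.5]
eef_pos: [0.6236, -0.1116, 0.0372]
contact_force: [-2.2, -0.1, 1.2]
eef_pos: [0.6252, -0.1115, 0.0372]
contact_force: [-0.8, 0.6, 0.6]
eef_pos: [0.6267, -0.1115, 0.0372]
contact_force: [-1.7, -0.4, 0.5]
```

```bash
python3 -m creep '[0.82,-2.5,0,0,0,0.82,-4,0,0,0,0.82,0,0,-6,0,0.82,0,0,-6,0,0.82,-6,0,0,0,0.82,-6,0,0,0,0.82,0,0,0,0]'|sed -n '1,4p'; python3 - <<'E'
from rig import robot
import cv2
f=robot.grab_frame("top"); cv2.imwrite("pics/t4.png",cv2.resize(f["color"][140:300,195:415],None,fx=3.6,fy=3.6,interpolation=cv2.INTER_CUBIC))
E
```

```text
t: 23.25
eef_pos: [0.4374, -0.1192, 0.1559]
tool_rot: [[0.999, 0.044, -0.003], [0.044, -0.999, 0.001], [-0.003, -0.001, -1.0]]
contact_force: [0.8, -0.8, -0.5]
```

View pics/t4.png

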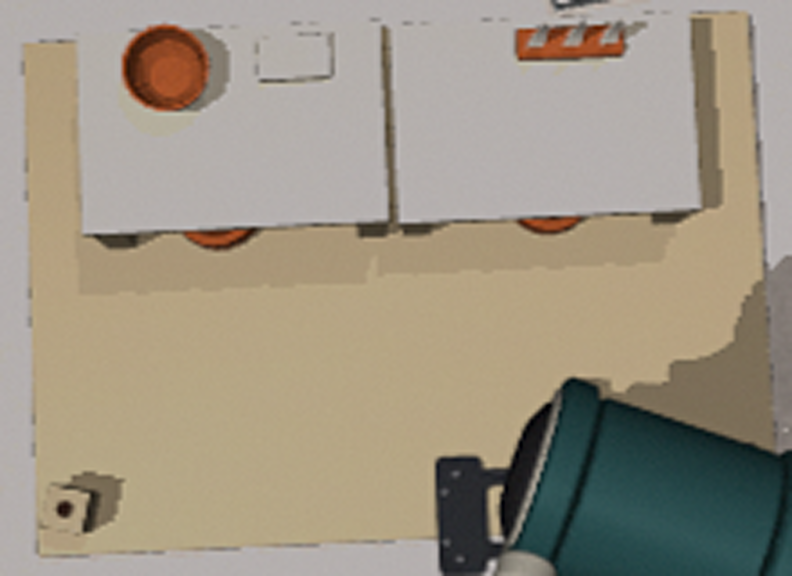

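Both pots stand under their shelves, with only the rim fronts showing at (220,247) and (549,232). The fingers are clear of everything, so I'll hand in.

```bash
python3 - <<'E'
from rig import robot
print(robot.close_job())
E
```

```text
the job is handed in; nothing more can be done
None
```

I handed the job in at about 23 s with both pots upright under their shelves: the right pot (about 59.4 mm) under the low shelf and the left pot (about 61.3 mm) under the high one; no verdict came back.

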